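# Lock the specimen carrier and hold it up level

## Task

Turn the turnbutton at the end of the specimen carrier fully across onto the retaining frame, so that the frame is locked in, and only then lift the carrier by its handle straight up off its mat. Finish while still holding it by the handle: steady and level over the mat, its underside about 12 cm above the worktop, touching nothing else. Leave the steel weight, the vial and the dish beside the mat alone.

Things in the scene. Friction and masses are not known exactly. Their poses are not given: they have to be found in the camera images.
- mat: flat black rubber mat, 290 x 150 x 4 mm, fixed on the worktop, on which the carrier stands; origin at the centre of its underside (on the worktop), x along its length, z up
- carrier: loose aluminium tray 190 (x) x 96 (y) x 38 mm holding three white specimens; origin at the centre of its underside, z up. Outside its -x end (roughly towards the robot) a pivot block out to x = -119 mm bears the turnbutton; at +x a fixed lip (top 42 mm up) hooks over the frame. All weighs 0.5 to 0.85 kg, balanced within 3 mm of the handle's middle seen from above
- frame: steel retaining frame 178 x 84 x 5 mm with the handle, loose inside the tray's walls (1 mm play); origin at the centre of its underside, 32 mm above the carrier's underside, axes as the carrier's. Its -x edge is held down only by the locked turnbutton, else it lifts out without the tray. Locked, it rises 1 to 1.5 mm before the tray follows
- handle (a point): middle of the handle, 79 mm above the carrier's underside: a straight black flat-sided bar 92 mm long (along the frame's x), 14 mm wide (y), 18 mm high, on two steel posts at x = -30 and +30 mm; 33 mm free between bar and frame. Axes as the frame's
- fin (a point): middle of the turnbutton's upright fin, on its vertical pivot, at x = -107, y = 0 mm of the carrier, 54.5 mm above its underside. The fin, 40 x 8 mm and 18.5 mm high (44 to 62.5 mm up), stands on a steel bar 64 x 16 x 5.5 mm that turns about its middle. This frame's y runs along bar and fin and turns with them, z up
- turnbutton (a joint): angle of the turnbutton, rad: 0 = bar across the carrier's end (along the carrier's y), clear of the frame; 1.57 = stop, bar along the carrier's x with 14 mm of its end over the frame's edge. Grows as it turns CLOCKWISE seen from above; starts between 0 and 0.35; stays where it is left (friction 0.025 N m)
- weight: bystander: round steel weight, 42 mm across, 24 mm high, loose on the worktop beside the mat; origin at the centre of its underside
- vial: bystander: small vial with a black cap, 23 mm across, 53 mm high, loose on the worktop beside the mat; origin at the centre of its underside
- dish: bystander: round clear dish, 67 mm across, 17 mm high, loose on the worktop beside the mat; origin at the centre of its underside
There are look-alikes about, which are no part of the job. What is shaped like the frame but orange is not meant.

How it is judged:
On the way, in this order (a step that is already met when the one before it is completed fails the run):
1. the turnbutton is turned fully over the frame while the carrier stands on its mat (value of joint turnbutton above 1.3 rad and height (world z) of carrier below 0.012 m), for 0.2 s.
2. the locked carrier is up off the mat, level, hanging by the handle (height (world z) of carrier above 0.08 m and angle between carrier's own z axis and vertical below 0.1 rad and contact force between frame and the fingers above 2 N), for 1 s.
At the end, for the whole second after the job is handed in: Fingers hold the handle; turnbutton over 1.3 rad, frame seated; tray underside 80 to 170 mm above the worktop, within 80 mm of the mat's centre seen from above, tilted under 0.1 rad, still (under 30 mm/s, 0.2 rad/s), touching neither robot nor bystanders (all of step 2 and value of joint turnbutton above 1.3 rad and z of frame in the frame of carrier below 0.036 m and height (world z) of carrier below 0.17 m and horizontal distance between carrier and mat below 0.08 m and linear speed of carrier below 0.03 m/s and angular speed of carrier below 0.2 rad/s and contact force between carrier and the fingers below 0.5 N and contact force between carrier and the arm below 0.5 N and contact force between carrier and weight below 0.2 N and contact force between carrier and vial below 0.2 N and contact force between carrier and dish below 0.2 N); the arm keeps its last pose, push and grip.
It fails at once if the carrier or the frame is lifted before the turnbutton is locked (value of joint turnbutton below 1.2 rad and (height (world z) of carrier above 0.02 m or height (world z) of frame above 0.05 m)).
It fails at once if the carrier is tipped (angle between carrier's own z axis and vertical above 0.3 rad).
It fails at once if a bystander is disturbed (distance of any of weight, vial, dish from where it was at the start of the episode above 0.02 m).
It also fails if it takes over 61 s, if anything falls off the work surface, if the arm or the gripper's body presses on something with over 40 N, if the wrist force passes 120 N, or if a joint passes its speed limit or range.

## Robot

A 6-joint arm with a two-finger parallel gripper is mounted at the origin on a cart in front of the work surface, level with it; the furniture and walls round the work are solid. World frame = base frame: x ahead of the robot, y to its left, z up, the work surface at z = 0. Lengths are in m, angles in rad, forces in N, time in s.
With the tool pointing down it reaches from about 0.275 to 0.825 m from the base axis. Payload 5.2 kg.
Tool frame: the origin (TCP) lies on the front face of the gripper's body, between the roots of the fingers; the fingertips stand 84 mm ahead of it and the grasp point (between the pads) lies 65 mm ahead of it; x points along the fingers, z is the direction in which the jaws open and shut, and the axes are right-handed (so a half turn about x gives the same grasp; the last joint's range is limited). The gripper opens to 93 mm and grips with 3 to 60 N. Pads are 15 mm wide; open, the fingers measure 128 mm over their backs; the gripper's body (75 mm by 188 mm) begins 65 mm behind the grasp point.
Start: joints at [-1.538, 0.259, 1.535, -0, 1.348, -0.203], TCP at [0.129, -0.535, 0.303] pointing down, gripper open.
Joint ranges: [-3.14, 3.14], [-0.91, 2.08], [0.19, 2.58], [-1.22, 4.36], [0.22, 2.71], [-3.12, 3.12]. Speed limits (rad/s): [2.57, 2.57, 3.14, 3.14, 3.14, 3.14].

## Interface

Orientations are given as a unit quaternion [x, y, z, w].
In Python, from rig import manip gives the robot as it stands.
- The arm moves only by the tool servo_tool, never from a script. Its argument "increments" is a list of rows, each a list of 3 entries, a list of its own where there are three numbers: the shift along the tool's x, y, z in m, then the turn, a rotation vector about the tool's x, y, z in rad, then the finger opening in m, from 0 to 0.093. In form: [[[tx, ty, tz], [rx, ry, rz], fingers], ...]. A call has 1 to 8 rows; each row is the pose to reach, as a shift and turn from the pose commanded when the call began, along the tool's axes at that moment; what a row does not reach only later rows make up. A row lasts 1/8 s, in which the tool goes at most 62.5 mm and 10.7 degrees, less where a joint would pass 70% of its speed; a pose out of reach is approached as far as the arm can. A call with a gripper value outside its range is refused whole. The fingers move at their own pace and stop on an object; "newtons" is the grip in N (left out, the last holds). Time passes only in rows, so rows that repeat a pose let the fingers close. It gives the time, the measured TCP pose, the force and the opening at its end, in the units of the state.
- manip.state(): the state, without advancing time (a new reading comes with each control period).
- manip.capture(name): name is "side" or "top"; returns the picture (400x640x3 uint8, red, green, blue); there is no depth.
- manip.camera_info(name): a dict with "mtx" (3x3 intrinsics, pixels), "R" (3x3) and "t" (3): a world point X has camera coordinates R X + t. Camera axes: x right, y down, z forward; pixel columns grow to the right and rows downward; lengths in m; the calibration is good to about 2 mm. A picture is of the moment at which its call begins. camera_info takes no time and is no camera call.
- manip.close_job(): hands the job in, once; it reports no verdict.
The state is a dict: "time_s": time; "q": joint angles; "qvel": joint speeds; "effort": joint torques, N m; "eef_pos": TCP position; "ee_rot": TCP orientation; "force": force on the tool from outside, world axes, zero at the start; "torque": the same for the moment, N m; "grip_width": finger opening in m.
Only numpy, scipy, OpenCV 4.12 (cv2) and the standard library are available. Lean on these libraries where they do the work, as an engineer would, in place of code of your own. Each camera call takes 0.05 s, during which the arm holds its last target.

## Working session

There is one attempt and no reset: what is moved stays moved. The work goes in short steps, Python scripts to look and compute and a tool call to move; the robot and the scene stay as the last step left them, time stands still between calls to the robot, and variables do not carry over. Pictures are saved under pics/ and viewed, and the job is handed in when it is done.

Besides the shell and the picture viewer there is one more tool, called after "Emit:" by a JSON object that holds its "fn" and its "kwargs". servo_tool: Moves the arm, as the interface text tells. Its arguments: {"type":"object","properties":{"increments":{"type":"array"},"newtons":{"type":"number"}},"required":["increments"]}

```bash
ls; mkdir -p pics; python3 - <<'E'
from rig import manip
import cv2,numpy as np
for n in("top","side"):
    cv2.imwrite(f"pics/{n}0.png",manip.capture(n)[:,:,::-1]); c=manip.camera_info(n); print(n,np.round(c["mtx"],1).tolist(),np.round(c["R"],3).tolist(),np.round(c["t"],3).tolist(), np.round(-np.array(c["R"]).T@c["t"],3))
s=manip.state();print({k:np.round(v,3).tolist() for k,v in s.items()})
E
```

```text
pics
top [[506.4, 0.0, 319.4], [0.0, 506.4, 201.3], [0.0, 0.0, 1.0]] [[0.015, -1.0, 0.011], [-0.999, -0.016, -0.033], [0.033, -0.01, -0.999]] [-0.049, 0.547, 1.394] [ 0.501 -0.027  1.412]
side [[408.7, 0.0, 315.9], [0.0, 408.7, 201.6], [0.0, 0.0, 1.0]] [[0.947, -0.322, 0.016], [-0.134, -0.44, -0.888], [0.293, 0.839, -0.459]] [-0.552, 0.151, 0.962] [ 0.261 -0.918  0.585]
{'time_s': 0.1, 'q': [-1.538, 0.259, 1.536, 0.0, 1.348, -0.203], 'qvel': [0.0, -0.002, -0.003, 0.001, -0.001, 0.001], 'effort': [0.003, -43.821, -28.464, 0.072, 0.036, -0.0], 'eef_pos': [0.129, -0.534, 0.302], 'ee_rot': [0.438, 0.556, -0.437, 0.555], 'force': [-0.055, -0.055, -1.058], 'torque': [-0.044, -0.028, 0.01], 'grip_width': 0.093}
```

View pics/top0.png

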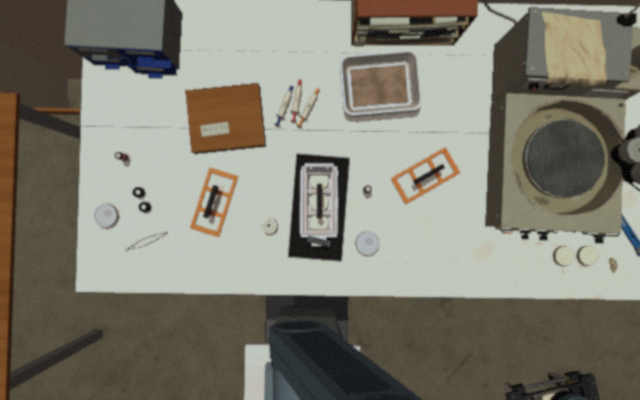

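View pics/side0.png

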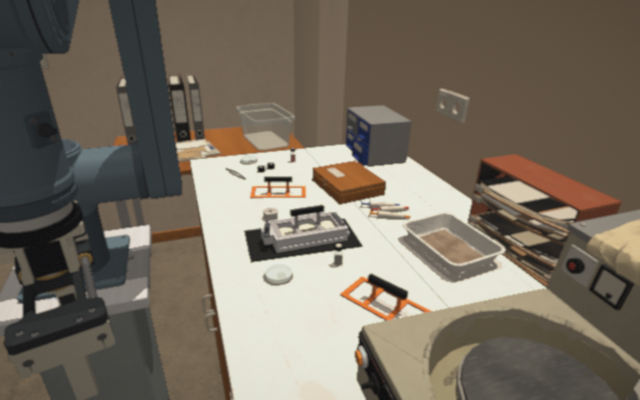

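Top view: the carrier is on the black mat at about (319,205), with its turnbutton at (318,241). The look-alikes are orange frames at (214,202) and (425,176). The bystanders are the weight (270,227), vial (367,190) and dish (367,243). By the description I choose the grey tray on the mat, and I'll check it in a close crop.

```bash
python3 - <<'E'
import cv2,numpy as np
a=cv2.imread("pics/top0.png");b=cv2.imread("pics/side0.png")
cv2.imwrite("pics/c1.png",cv2.resize(a[145:270,255:395],None,fx=4.7,fy=4.7,interpolation=cv2.INTER_CUBIC))
cv2.imwrite("pics/c2.png",cv2.resize(b[190:300,235:370],None,fx=5,fy=5,interpolation=cv2.INTER_CUBIC))
E
```

```text
(no output)
```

View pics/c1.png

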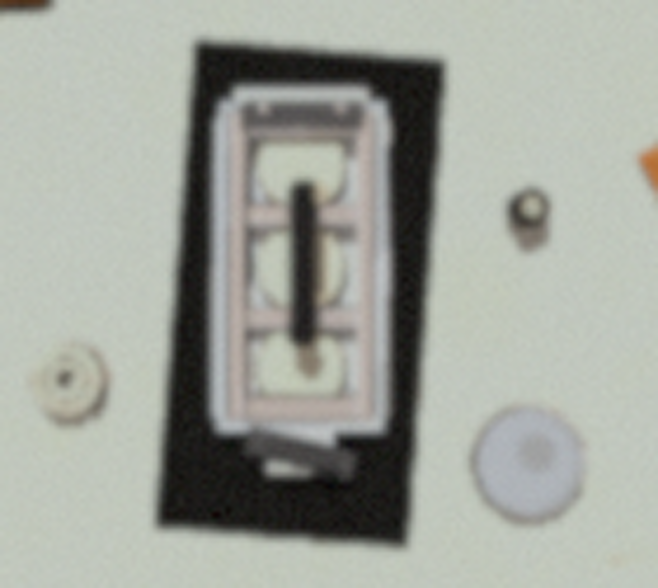

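View pics/c2.png

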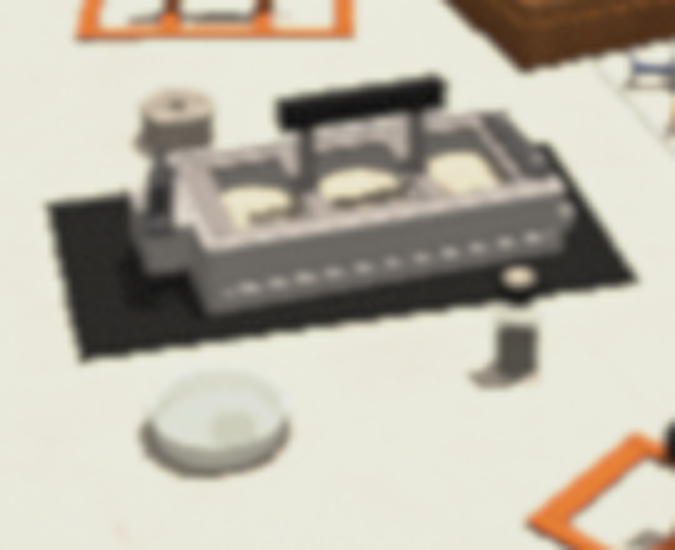

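The crops confirm it. The grey tray has a black handle and a dark turnbutton at its near end, about 13° clockwise of straight across, and it isn't orange. Next I measure the points.

```bash
cat > h.py <<'E'
from rig import manip
import cv2,numpy as np
from scipy.spatial.transform import Rotation as Ro
def ray(n,uv,z):
    c=manip.camera_info(n);M,R,t=map(np.array,(c["mtx"],c["R"],c["t"]))
    o=-R.T@t;uv=np.atleast_2d(uv).astype(float)
    d=(np.c_[uv,np.ones(len(uv))]@np.linalg.inv(M).T)@R
    return o+d*((z-o[2])/d[:,2])[:,None]
def proj(n,X):
    c=manip.camera_info(n);M,R,t=map(np.array,(c["mtx"],c["R"],c["t"]))
    p=(M@(R@np.array(X)+t));return p[:2]/p[2]
def comps(mask):
    n,l,s,c=cv2.connectedComponentsWithStats(mask.astype(np.uint8));return n,l,s,c
def rect(n,pts,z):
    # min-area rect of pixel pts in world at height z
    w=ray(n,pts,z)[:,:2].astype(np.float32)
    r=cv2.minAreaRect(w*1000);b=cv2.boxPoints(r)
    e=[b[1]-b[0],b[2]-b[1]];e=max(e,key=np.linalg.norm);a=np.degrees(np.arctan2(e[1],e[0]));a=(a+90)%180-90
    return np.round(r[0],1),np.round(sorted(r[1]),1),round(float(a),2)
E
python3 - <<'E'
from h import *
a=cv2.imread("pics/top0.png").astype(int);g=a.max(2)
sub=np.zeros(g.shape,bool);sub[145:270,280:358]=1
blk=(g<60)&sub
n,l,s,c=comps(blk)
for i in range(1,n):
    if s[i,4]>25:
        ys,xs=np.where(l==i);p=np.c_[xs,ys]
        print(s[i],np.round(c[i],1),[ (z,rect("top",p,z)) for z in (.004,.065,.092)])
# tray outline: nonblack inside mat hull
ys,xs=np.where(l==1+np.argmax(s[1:,4]));h=cv2.convexHull(np.c_[xs,ys])
m=np.zeros(g.shape,np.uint8);cv2.fillPoly(m,[h],1);m=cv2.erode(m,np.ones((3,3)))
t=(m>0)&(g>110);n,l,s,c=comps(t)
for i in range(1,n):
    if s[i,4]>100:
        ys,xs=np.where(l==i);print(s[i],rect("top",np.c_[xs,ys],.042))
print(g[232:252,300:336])
E
```

```text
[ 289  155   60  105 2065] [318.3 214.5] [(0.004, (array([532.9, -38.8]), array([143.2, 282.5]), -3.68)), (0.065, (array([531.5, -38.3]), array([137. , 270.2]), -3.68)), (0.092, (array([530.9, -38.1]), array([134.3, 264.8]), -3.68))]
[318 185   4  33 109] [319.2 201. ] [(0.004, (array([548.9, -41.3]), array([ 8.4, 89.1]), 0.88)), (0.065, (array([546.8, -40.7]), array([ 8. , 85.2]), 0.88)), (0.092, (array([545.9, -40.4]), array([ 7.8, 83.5]), 0.88))]
[ 300  163   38   77 2491] (array([547.7, -38.3]), array([100.3, 205.8]), 0.94)
[[150 182 178 162 172 180 174 165 173 175 179 178 180 181 178 179 181 179
  179 178 178 179 178 178 178 178 179 177 178 178 184 185 180 171 161 172]
 [138 175 178 166 170 175 169 162 163 168 169 171 172 171 170 169 173 173
  172 171 173 173 174 170 173 171 173 171 172 171 174 174 177 170 169 171]
 [114 160 178 174 172 172 167 158 155 156 157 160 159 163 164 165 164 164
  166 165 168 167 167 167 166 170 172 173 170 171 170 178 177 175 177 177]
 [100 149 178 183 181 183 176 166 145 140 143 155 158 167 169 172 173 176
  178 176 177 177 178 177 179 182 178 177 180
[... 1714 characters left out ...]
  35  41  37  36  39  41  35
   39  36  33  24  19  18  21  20  22  36  36  32  23  26  25  26  29  28]
 [ 24  31  23  21  27  26  24  23  22  26  31  21  23  27  26  20  18  18
   20  18  21  23  23  21  14  12  17  16  19  17  24  26  22  31  29  26]
 [ 25  27  28  25  30  22  29  27  23  22  27  30  33  25  24  22  25  21
   22  26  23  22  26  21  22  19  19  24  20  24  25  26  28  30  28  27]
 [ 33  27  25  27  32  26  24  24  29  28  31  30  28  31  22  28  26  30
   23  23  25  26  25  25  22  20  28  24  30  32  26  32  23  29  20  25]
 [ 29  22  23  31  29  29  26  30  25  21  28  27  28  27  22  26  25  19
   25  24  28  27  28  31  29  21  21  23  29  30  28  19  30  26  30  29]]
```

```bash
python3 - <<'E'
from h import *
a=cv2.imread("pics/top0.png").astype(int);g=a.max(2)
m=((g>50)&(g<84));k=np.zeros_like(m);k[236:249,305:334]=1;m&=k
n,l,s,c=comps(m);i=1+np.argmax(s[1:,4]);ys,xs=np.where(l==i);p=np.c_[xs,ys]
print("bar/fin",s[i],c[i],[(z,rect("top",p,z)) for z in(.048,.0665)])
b=cv2.imread("pics/side0.png").astype(int);g=b.max(2)
m=(g<45);k=np.zeros_like(m);k[204:218,286:328]=1;m&=k
n,l,s,c=comps(m);i=1+np.argmax(s[1:,4]);ys,xs=np.where(l==i);print("side handle",s[i],c[i],"ray@.083",ray("side",c[i],.083))
for X in[(.546,-.0404,.083),(.546,-.0384,.083)]:print(proj("side",X),proj("top",X[:2]+(.092,)))
for X in[(.439,-.042,.0665),(.439,-.042,.048),(.439,-.042,.0575)]:print("fin",proj("top",X),proj("side",X))
s=manip.state();print(Ro.from_quat(s["ee_rot"]).as_matrix().round(3))
cv2.imwrite("pics/c3.png",cv2.resize(b[205:260,250:300].astype(np.uint8),None,fx=11,fy=11,interpolation=cv2.INTER_CUBIC))
E
```

```text
bar/fin [307 238  24   9 111] [319.27027027 241.63063063] [(0.048, (array([436. , -39.3]), array([19.3, 63.5]), 82.74)), (0.0665, (array([436.9, -39.1]), array([19.1, 62.6]), 82.74))]
side handle [292 207  31   9 127] [306.81889764 210.52755906] ray@.083 [[ 0.54358605 -0.04130062  0.083     ]]
[307.60829255 210.2349413 ] [319.51355983 200.9385444 ]
[307.37108871 209.87946019] [318.74664242 200.926569  ]
fin [319.39611586 241.61064244] [267.0984574  222.29804858]
fin [319.32233203 241.29039749] [267.37936968 228.62869385]
fin [319.35996886 241.45375311] [267.23569703 225.39088394]
[[-0.     0.972  0.234]
 [ 0.002  0.234 -0.972]
 [-1.     0.    -0.002]]
```

View pics/c3.png

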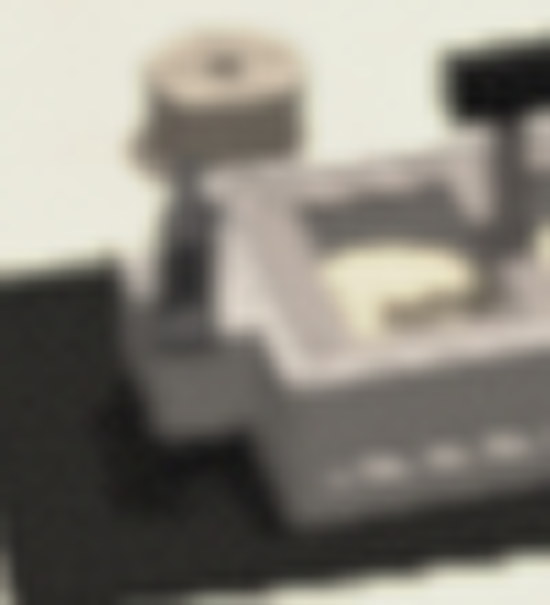

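The measurements agree across both views. The handle is at about (0.545,-0.0405), the fin at (0.438,-0.041), the carrier yaw is about 0.9°, and the bar sits about 13° clockwise. Now I move over the fin.

Emit:
{"fn": "servo_tool", "kwargs": {"increments": [[[0.002,0.013,-0.016],[-0.045,0,0],0.03],[[0.007,0.041,-0.053],[-0.146,0,0],0.03],[[0.012,0.073,-0.094],[-0.26,0,0],0.03],[[0.017,0.104,-0.134],[-0.37,0,0],0.03],[[0.022,0.136,-0.175],[-0.48,0,0],0.03],[[0.027,0.167,-0.216],[-0.6,0,0],0.03],[[0.033,0.199,-0.256],[-0.71,0,0],0.03],[[0.037,0.225,-0.29],[-0.8,0,0],0.03]], "newtons": 20}}

```text
time_s: 1.1
eef_pos: [0.2797, -0.1983, 0.2654]
ee_rot: [0.186, 0.682, -0.186, 0.682]
force: [-0.2, -1.2, -0.1]
grip_width: 0.0301
```

```bash
cat >> h.py <<'E'
def delta(pos,jawdeg):
    s=manip.state();R=Ro.from_quat(s["ee_rot"])
    j=np.radians(jawdeg);z=np.array([np.cos(j),np.sin(j),0]);x=np.array([0,0,-1.]);y=np.cross(z,x)
    T=Ro.from_matrix(np.c_[x,y,z])
    m=R.as_matrix()
    print("t",round(s["time_s"],2),"pos",np.round(s["eef_pos"],4),"jaw",round(float(np.degrees(np.arctan2(m[1,2],m[0,2]))),2),"tilt",np.round(np.degrees(np.arccos(-m[2,0])),2),"F",np.round(s["force"],1),"M",np.round(s["torque"],2),"w",round(s["grip_width"],4),"q",np.round(s["q"],2))
    print("shift",np.round(R.inv().apply(np.array(pos)-s["eef_pos"]),4),"rot",np.round((R.inv()*T).as_rotvec(),4))
E
python3 -c "
from h import *
delta((.438,-.041,.25),-12)"
```

```text
t 1.1 pos [ 0.2797 -0.1983  0.2654] jaw -30.47 tilt 0.03 F [-0.2 -1.2 -0.1] M [-0.05 -0.06  0.02] w 0.0301 q [-0.95 -0.1   2.03  0.    1.21 -0.41]
shift [0.0154 0.2158 0.0567] rot [-3.223e-01 -2.000e-04 -5.000e-04]
```

Emit:
{"fn": "servo_tool", "kwargs": {"increments": [[[0.003,0.047,0.012],[-0.07,0,0],0.03],[[0.007,0.1,0.026],[-0.15,0,0],0.03],[[0.011,0.15,0.04],[-0.23,0,0],0.03],[[0.014,0.195,0.051],[-0.3,0,0],0.03],[[0.04,0.216,0.057],[-0.322,0,0],0.03],[[0.07,0.216,0.057],[-0.322,0,0],0.03],[[0.085,0.216,0.057],[-0.322,0,0],0.03],[[0.085,0.216,0.057],[-0.322,0,0],0.03]]}}

```text
time_s: 2.1
eef_pos: [0.4378, -0.043, 0.1795]
ee_rot: [0.075, 0.704, -0.075, 0.702]
force: [-0.5, 1.4, -0.4]
grip_width: 0.0297
```

```bash
python3 - <<'E'
from h import *
delta((.438,-.041,.136),-12)
b=manip.capture("side")[:,:,::-1];a=manip.capture("top")[:,:,::-1]
o=np.hstack([cv2.resize(b[150:270,220:345],None,fx=4,fy=4,interpolation=cv2.INTER_CUBIC)[:480],cv2.resize(a[150:310,260:360],None,fx=3,fy=3,interpolation=cv2.INTER_CUBIC)])
cv2.imwrite("pics/d1.png",o)
E
```

```text
t 2.1 pos [ 0.4378 -0.043   0.1795] jaw -12.19 tilt 0.21 F [-0.5  1.4 -0.4] M [-0.03 -0.07 -0.01] w 0.0297 q [-0.35  0.19  1.96  0.    0.99 -0.14]
shift [ 0.0435  0.002  -0.    ] rot [-0.0033 -0.0036 -0.0005]
```

View pics/d1.png

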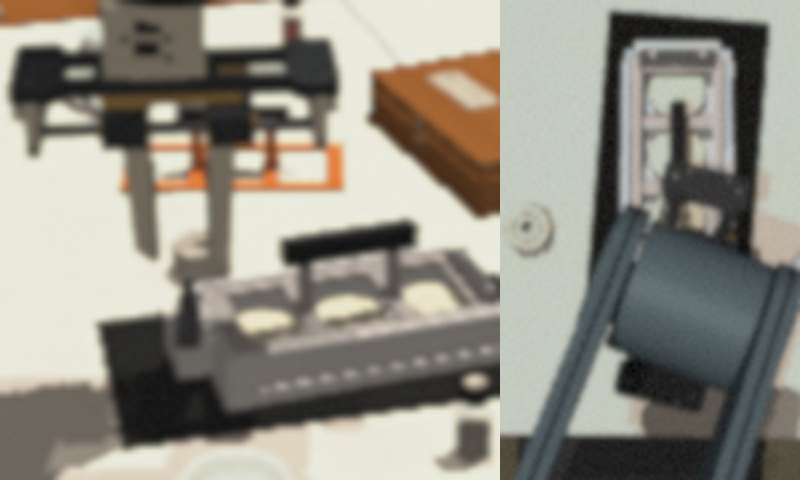

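The side crop shows the open fingers straddling the fin (about (187,310) in the crop), clear of the handle. I descend, then close gently.

Emit:
{"fn": "servo_tool", "kwargs": {"increments": [[[0.015,0,0],[0,0,0],0.03],[[0.03,0,0],[0,0,0],0.03],[[0.044,0,0],[0,0,0],0.03],[[0.044,0,0],[0,0,0],0.03],[[0.044,0,0],[0,0,0],0.03]]}}

```text
time_s: 2.82
eef_pos: [0.439, -0.0437, 0.1372]
ee_rot: [0.075, 0.703, -0.075, 0.703]
force: [-0.4, -0.1, 0.2]
grip_width: 0.0302
```

```bash
python3 - <<'E'
from h import *
delta((.438,-.041,.135),-12)
b=manip.capture("side")[:,:,::-1]
cv2.imwrite("pics/d2.png",cv2.resize(b[180:270,230:345],None,fx=6,fy=6,interpolation=cv2.INTER_CUBIC))
E
```

```text
t 2.83 pos [ 0.439  -0.0437  0.1372] jaw -12.21 tilt 0.04 F [-0.4 -0.1  0.2] M [-0.03 -0.1   0.02] w 0.0302 q [-0.35  0.26  2.   -0.    0.88 -0.14]
shift [ 0.0022  0.0024 -0.0016] rot [-0.0036  0.0008  0.0001]
```

View pics/d2.png

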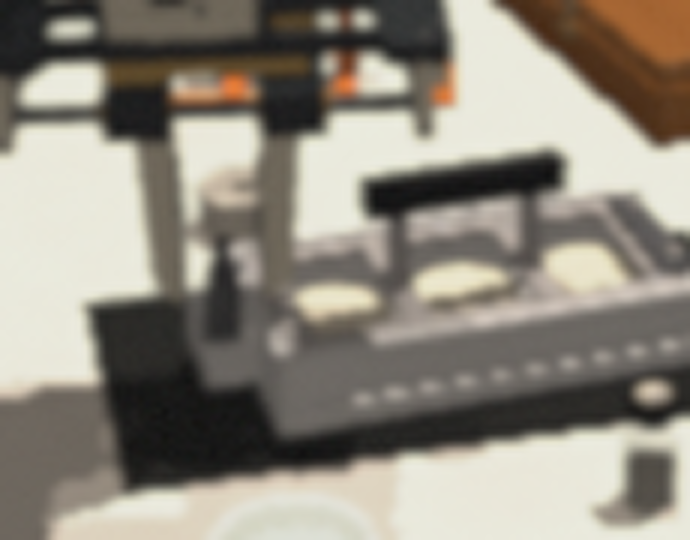

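Emit:
{"fn": "servo_tool", "kwargs": {"increments": [[[0.0015,0.0025,-0.001],[0,0,0],0.03],[[0.0015,0.0025,-0.001],[0,0,0],0.015],[[0.0015,0.0025,-0.001],[0,0,0],0.005],[[0.0015,0.0025,-0.001],[0,0,0],0.0],[[0.0015,0.0025,-0.001],[0,0,0],0.0],[[0.0015,0.0025,-0.001],[0,0,0],0.0],[[0.0015,0.0025,-0.001],[0,0,0],0.0]], "newtons": 15}}

```text
time_s: 3.75
eef_pos: [0.4385, -0.0409, 0.1354]
ee_rot: [0.075, 0.703, -0.075, 0.703]
force: [2.2, 0.7, 0.5]
grip_width: 0.0077
```

```bash
python3 -c "
from h import *
delta((.438,-.041,.135),-89)"
```

```text
t 3.75 pos [ 0.4385 -0.0409  0.1354] jaw -12.21 tilt 0.04 F [2.2 0.7 0.5] M [ 0.   -0.31  0.07] w 0.0077 q [-0.35  0.26  2.01  0.    0.87 -0.13]
shift [ 0.0004 -0.0002 -0.0005] rot [ 1.3402e+00  6.0000e-04 -5.0000e-04]
```

Emit:
{"fn": "servo_tool", "kwargs": {"increments": [[[0,0,0],[0.08,0,0],0],[[0,0,0],[0.18,0,0],0],[[0,0,0],[0.28,0,0],0],[[0,0,0],[0.38,0,0],0],[[0,0,0],[0.48,0,0],0],[[0,0,0],[0.58,0,0],0],[[0,0,0],[0.66,0,0],0],[[0,0,0],[0.7,0,0],0]]}}

```text
time_s: 4.75
eef_pos: [0.4377, -0.0404, 0.1353]
ee_rot: [0.312, 0.635, -0.312, 0.634]
force: [-0.3, 1.7, 4.7]
grip_width: 0.0078
```

```bash
python3 - <<'E'
from h import *
delta((.438,-.041,.135),-89)
b=manip.capture("side")[:,:,::-1]
cv2.imwrite("pics/d3.png",cv2.resize(b[180:270,230:345],None,fx=6,fy=6,interpolation=cv2.INTER_CUBIC))
E
```

```text
t 4.75 pos [ 0.4377 -0.0404  0.1353] jaw -52.41 tilt 0.09 F [-0.3  1.7  4.7] M [0.34 0.1  0.02] w 0.0078 q [-0.35  0.26  2.01  0.    0.87  0.57]
shift [ 0.0003 -0.0001  0.0007] rot [ 0.6386 -0.0012  0.0009]
```

View pics/d3.png

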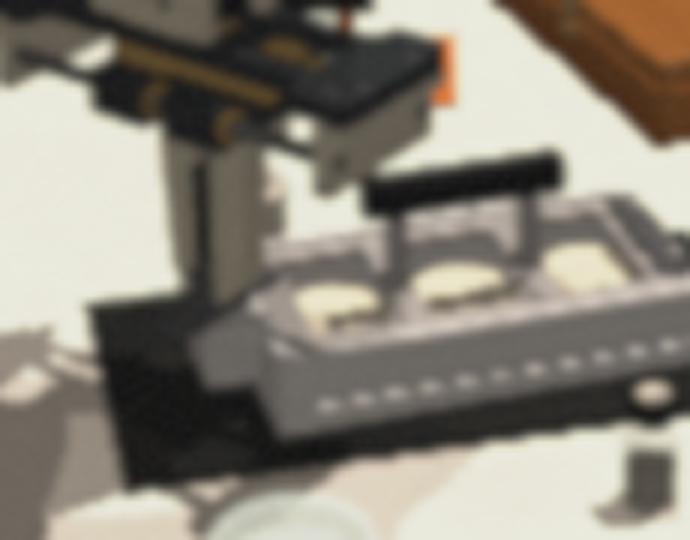

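The turn is halfway, the tray hasn't moved, and the forces are small. I continue to the stop.

Emit:
{"fn": "servo_tool", "kwargs": {"increments": [[[0,0,0],[0.08,0,0],0],[[0,0,0],[0.18,0,0],0],[[0,0,0],[0.28,0,0],0],[[0,0,0],[0.38,0,0],0],[[0,0,0],[0.48,0,0],0],[[0,0,0],[0.56,0,0],0],[[0,0,0],[0.62,0,0],0],[[0,0,0],[0.64,0,0],0]]}}

```text
time_s: 5.8
eef_pos: [0.4374, -0.0399, 0.1353]
ee_rot: [0.496, 0.505, -0.496, 0.503]
force: [-2.1, 4.8, 6.3]
grip_width: 0.0078
```

```bash
python3 - <<'E'
from h import *
delta((.438,-.041,.135),-89)
b=manip.capture("side")[:,:,::-1]
cv2.imwrite("pics/d4.png",cv2.resize(b[180:270,230:345],None,fx=6,fy=6,interpolation=cv2.INTER_CUBIC))
E
```

```text
t 5.8 pos [ 0.4374 -0.0399  0.1353] jaw -89.01 tilt 0.14 F [-2.1  4.8  6.3] M [0.83 0.4  0.02] w 0.0078 q [-0.35  0.26  2.01  0.    0.87  1.21]
shift [0.0003 0.0005 0.0011] rot [-0.0002 -0.0018  0.0017]
```

View pics/d4.png

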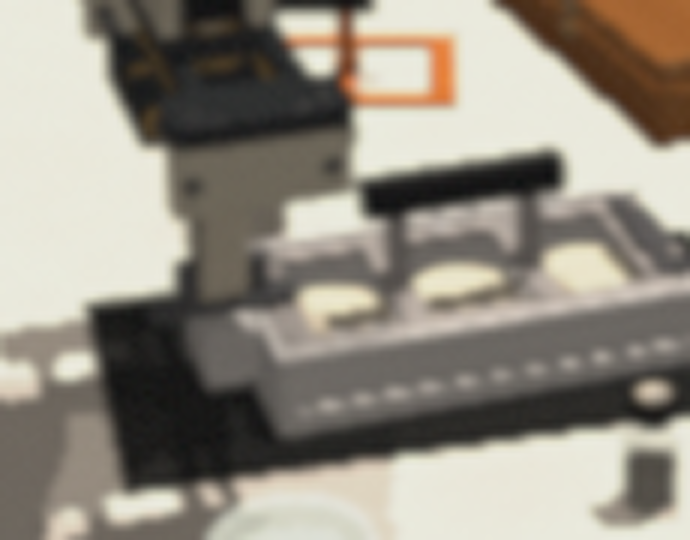

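Emit:
{"fn": "servo_tool", "kwargs": {"increments": [[[0,0,0],[0.04,0,0],0],[[0,0,0],[0.04,0,0],0],[[0,0,0],[0.02,0,0],0.008],[[0,0,0],[0.0,0,0],0.03],[[0,0,0],[0.0,0,0],0.03],[[-0.03,0,0],[0,0,0],0.04],[[-0.06,0,0],[0,0,0],0.04],[[-0.07,0,0],[0,0,0],0.04]]}}

```text
time_s: 6.85
eef_pos: [0.4391, -0.0413, 0.2067]
ee_rot: [0.496, 0.503, -0.495, 0.505]
force: [0.4, 0.4, -0.6]
grip_width: 0.0397
```

```bash
python3 - <<'E'
from h import *
delta((.545,-.0405,.205),-89)
b=manip.capture("side")[:,:,::-1]
cv2.imwrite("pics/d5.png",cv2.resize(b[180:270,230:345],None,fx=6,fy=6,interpolation=cv2.INTER_CUBIC))
E
```

```text
t 6.85 pos [ 0.4391 -0.0413  0.2067] jaw -88.99 tilt 0.18 F [ 0.4  0.4 -0.6] M [ 0.07 -0.03  0.05] w 0.0397 q [-0.35  0.16  1.92 -0.    1.06  1.21]
shift [0.002  0.1059 0.0011] rot [ 0.0001  0.0013 -0.0028]
```

View pics/d5.png

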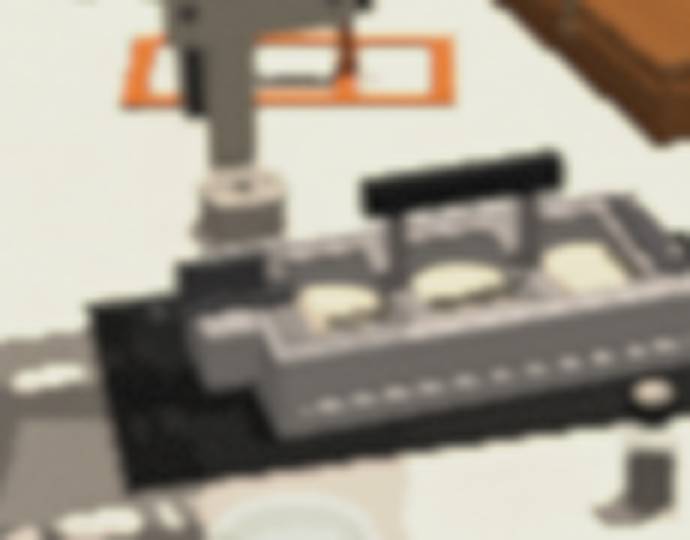

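The button now lies along the carrier, parallel to the handle. I'll check its angle numerically before lifting.

```bash
python3 - <<'E'
from h import *
for ang in(1.2,1.3,1.4,1.5,1.57):
    d=np.radians(90.9)-ang;u=np.array([np.cos(d),np.sin(d),0])*.02;c=np.array([.439,-.041,.0665])
    print(ang,[((proj("side",c+s*u)-[230,180])*6).round(0).tolist() for s in(-1,1)])
E
```

```text
1.2 [[182.0, 268.0], [261.0, 238.0]]
1.3 [[180.0, 266.0], [264.0, 239.0]]
1.4 [[178.0, 264.0], [266.0, 241.0]]
1.5 [[176.0, 262.0], [268.0, 244.0]]
1.57 [[175.0, 260.0], [269.0, 245.0]]
```

Emit:
{"fn": "servo_tool", "kwargs": {"increments": [[[0,0.02,0],[0,0,0],0.04],[[0,0.05,0],[0,0,0],0.04],[[0,0.08,0],[0,0,0],0.04],[[0,0.1,0],[0,0,0],0.04],[[0,0.106,0.0005],[0,0,0],0.04],[[0,0.106,0.0005],[0,0,0],0.04]]}}

```text
time_s: 7.65
eef_pos: [0.5436, -0.0394, 0.2042]
ee_rot: [0.495, 0.505, -0.496, 0.504]
force: [-0.4, 1.0, 0.3]
grip_width: 0.0398
```

```bash
python3 - <<'E'
from h import *
delta((.545,-.0405,.148),-89)
b=manip.capture("side")[:,:,::-1];a=manip.capture("top")[:,:,::-1]
o=np.hstack([cv2.resize(b[150:270,220:345],None,fx=4,fy=4,interpolation=cv2.INTER_CUBIC)[:480],cv2.resize(a[150:310,260:360],None,fx=3,fy=3,interpolation=cv2.INTER_CUBIC)])
cv2.imwrite("pics/d6.png",o)
E
```

```text
t 7.65 pos [ 0.5436 -0.0394  0.2042] jaw -88.97 tilt 0.12 F [-0.4  1.   0.3] M [ 0.04  0.01 -0.03] w 0.0398 q [-0.28  0.34  1.68 -0.    1.12  1.28]
shift [0.0562 0.0015 0.0012] rot [ 0.0005 -0.0004  0.002 ]
```

View pics/d6.png

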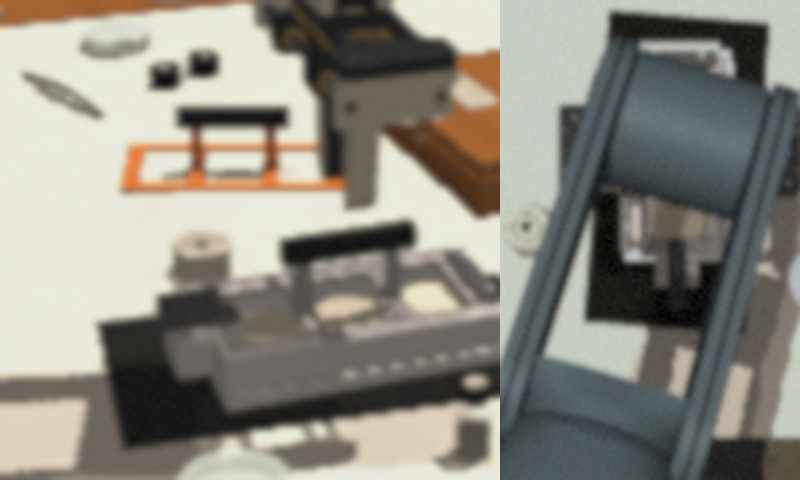

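The top view (dark bar at crop (680,270)) and the side-view slope (0.17 against 0.16 predicted at 1.57) both show the button locked. I descend onto the handle and grip it.

Emit:
{"fn": "servo_tool", "kwargs": {"increments": [[[0.02,0.001,0.0005],[0,0,0],0.04],[[0.04,0.001,0.0005],[0,0,0],0.04],[[0.056,0.001,0.0005],[0,0,0],0.04],[[0.056,0.001,0.0005],[0,0,0],0.04],[[0.056,0.001,0.0005],[0,0,0],0.02],[[0.056,0.001,0.0005],[0,0,0],0.005],[[0.056,0.001,0.0005],[0,0,0],0.005],[[0.056,0.001,0.0005],[0,0,0],0.005]], "newtons": 30}}

```text
time_s: 8.75
eef_pos: [0.5455, -0.0396, 0.1498]
ee_rot: [0.496, 0.504, -0.495, 0.505]
force: [-0.3, 3.0, 3.6]
grip_width: 0.0137
```

```bash
python3 - <<'E'
from h import *
delta((.545,-.0405,.148),-89)
b=manip.capture("side")[:,:,::-1]
cv2.imwrite("pics/d7.png",cv2.resize(b[180:270,230:345],None,fx=6,fy=6,interpolation=cv2.INTER_CUBIC))
E
```

```text
t 8.75 pos [ 0.5455 -0.0396  0.1498] jaw -88.99 tilt 0.06 F [-0.3  3.   3.6] M [ 0.47  0.05 -0.03] w 0.0137 q [-0.28  0.4   1.74  0.    1.    1.28]
shift [ 0.0018 -0.0005  0.0009] rot [ 0.0002 -0.0005 -0.001 ]
```

View pics/d7.png

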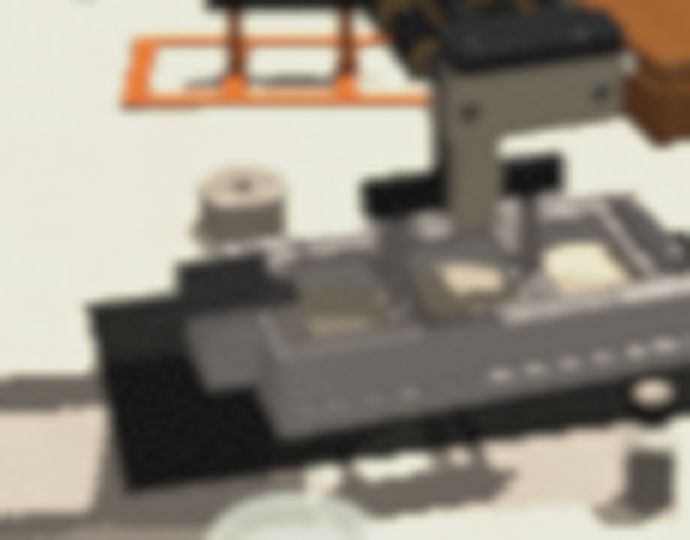

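The fingers are centred on the handle bar, with an opening of 13.7 mm against its 14 mm width. I firm the grip and lift slowly at first.

Emit:
{"fn": "servo_tool", "kwargs": {"increments": [[[0,0,0],[0,0,0],0.0],[[0,0,0],[0,0,0],0.0],[[-0.003,0,0],[0,0,0],0],[[-0.007,0,0],[0,0,0],0],[[-0.012,0,0],[0,0,0],0],[[-0.018,0,0],[0,0,0],0],[[-0.025,0,0],[0,0,0],0],[[-0.028,0,0],[0,0,0],0]], "newtons": 45}}

```text
time_s: 9.8
eef_pos: [0.5456, -0.04, 0.178]
ee_rot: [0.496, 0.504, -0.495, 0.505]
force: [0.2, -0.6, -6.2]
grip_width: 0.0138
```

```bash
python3 - <<'E'
from h import *
delta((.545,-.0405,.264),-89)
b=manip.capture("side")[:,:,::-1]
cv2.imwrite("pics/d8.png",cv2.resize(b[170:270,230:345],None,fx=6,fy=6,interpolation=cv2.INTER_CUBIC))
E
```

```text
t 9.8 pos [ 0.5456 -0.04    0.178 ] jaw -88.98 tilt 0.06 F [ 0.2 -0.6 -6.2] M [ 0.03 -0.02 -0.01] w 0.0138 q [-0.28  0.37  1.71 -0.    1.06  1.28]
shift [-0.086  -0.0005  0.0005] rot [ 0.0004  0.0004 -0.0011]
```

View pics/d8.png

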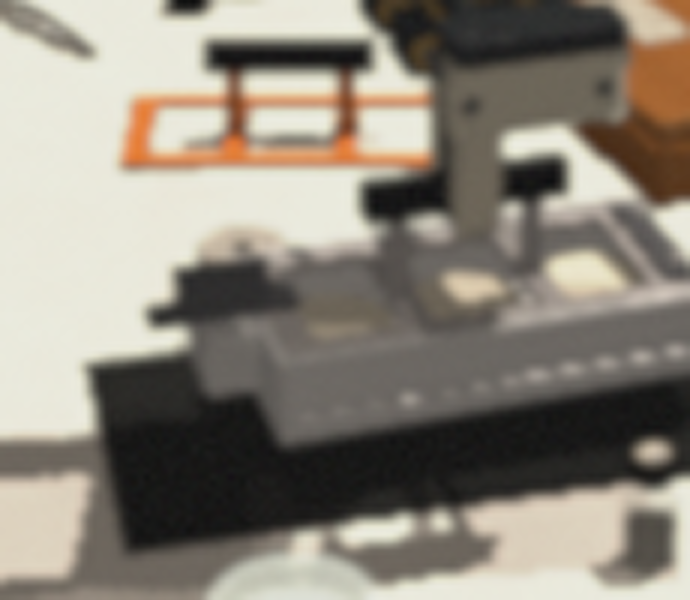

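The tray is lifting with the frame and is level, and the force of 6.2 N (about 0.63 kg) means it carries the whole weight. I raise it the rest of the way.

Emit:
{"fn": "servo_tool", "kwargs": {"increments": [[[-0.008,0,0],[0,0,0],0],[[-0.02,0,0],[0,0,0],0],[[-0.034,0,0],[0,0,0],0],[[-0.048,0,0],[0,0,0],0],[[-0.062,0,0],[0,0,0],0],[[-0.075,0,0],[0,0,0],0],[[-0.083,0,0],[0,0,0],0],[[-0.087,0,0],[0,0,0],0]]}}

```text
time_s: 10.85
eef_pos: [0.5453, -0.04, 0.2648]
ee_rot: [0.496, 0.504, -0.495, 0.505]
force: [0.4, 0.0, -7.2]
grip_width: 0.0133
```

Emit:
{"fn": "servo_tool", "kwargs": {"increments": [[[0,0,0],[0,0,0],0],[[0,0,0],[0,0,0],0],[[0,0,0],[0,0,0],0],[[0,0,0],[0,0,0],0],[[0,0,0],[0,0,0],0],[[0,0,0],[0,0,0],0],[[0,0,0],[0,0,0],0],[[0,0,0],[0,0,0],0]]}}

```text
time_s: 11.85
eef_pos: [0.5453, -0.0399, 0.2643]
ee_rot: [0.496, 0.504, -0.496, 0.504]
force: [0.6, 0.3, -6.9]
grip_width: 0.0138
```

Emit:
{"fn": "servo_tool", "kwargs": {"increments": [[[0,0,0],[0,0,0],0],[[0,0,0],[0,0,0],0],[[0,0,0],[0,0,0],0],[[0,0,0],[0,0,0],0]]}}

```text
time_s: 12.35
eef_pos: [0.5453, -0.0399, 0.2643]
ee_rot: [0.496, 0.504, -0.496, 0.504]
force: [-0.1, 0.4, -6.1]
grip_width: 0.0137
```

```bash
python3 - <<'E'
from h import *
delta((.545,-.0405,.264),-89)
b=manip.capture("side")[:,:,::-1]
cv2.imwrite("pics/d9.png",cv2.resize(b[130:280,220:350],None,fx=4,fy=4,interpolation=cv2.INTER_CUBIC))
z=.003+.116
for nm,p in dict(c=(-.095,-.048,0),d=(.095,-.048,0),h1=(-.046,0,.079),h2=(.046,0,.079)).items():
    X=np.array([.545,-.0405,z])+p; print(nm,((proj("side",X)-[220,130])*4).round())
E
```

```text
t 12.35 pos [ 0.5453 -0.0399  0.2643] jaw -88.98 tilt 0.0 F [-0.1  0.4 -6.1] M [0.03 0.02 0.04] w 0.0137 q [-0.28  0.28  1.6   0.    1.26  1.28]
shift [ 0.0003 -0.0003  0.0006] rot [ 0.0003 -0.      0.    ]
c [221. 327.]
d [518. 284.]
h1 [277. 164.]
h2 [421. 147.]
```

View pics/d9.png

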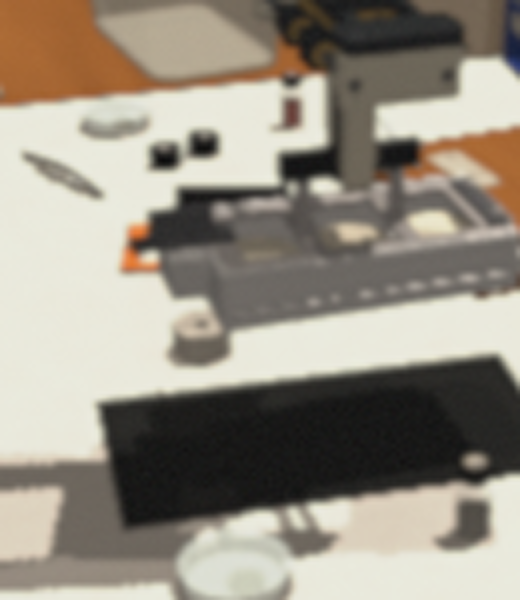

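The picture shows the tray level over the mat. Its near bottom corner is at about (228,328), against (221,327) predicted for an underside height of 12 cm. The button is still along x and the bystanders haven't moved, so I hand in.

```bash
python3 -c "
from h import *
print(manip.close_job());delta((.545,-.0405,.264),-89)"
```

```text
the job is handed in; nothing more can be done
None
the job is handed in; nothing more can be done
```

I turned the turnbutton about 77° clockwise by its fin to the stop. I then let go, gripped the handle at its middle with 45 N, and lifted the carrier straight up. The job is handed in; it gives no verdict.

**Last checks, at about 12.4 s:**
- **Button:** it lies along the carrier. Before the lift, the fin's slope in the side view was 0.17, against 0.16 expected at 1.57 rad. The top view also showed it along the carrier.
- **Load:** about 6 to 7 N hangs on the tool, so the tray came up with the frame. The finger opening was 13.7 mm on the 14 mm bar.
- **Pose:** the tool tilt was 0.0°. In the side view the tray looks level, with its underside at about 12 cm. It is about 12 mm from the mat's centre, and the TCP reading did not change over the last half second.
- **Bystanders:** the weight, vial and dish look undisturbed in the last picture.

No check failed. The one small disagreement was the tray corner in the last picture, about 7 px of the 4x crop (under 2 camera pixels) sideways from its predicted place.

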